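# Tip the cylindrical square upright against the V-block

## Task

The steel gauge cylinder with the black ball knob lies on the bench; stand it on its foot for checking the laser column. Slide it along the bench until its flat foot butts against the flat flank of the V-block, then raise the knob end so that the cylinder tips up to vertical there, keeping the foot down on the bench the whole time (do not carry it through the air). Let go and leave it standing upright, close against the middle of that flank.

Things in the scene. Friction and masses are not known exactly. Their poses are not given: they have to be found in the camera images.
- cylinder_square: Polished steel cylinder, 40 mm diameter, 110 mm long, 0.75 kg, with a thin neck (14 mm) and a black ball knob (28 mm) on one end. Origin: centre of the flat foot face at the other end; its z axis runs from foot to knob (z up when it stands). It lies level, axis 20 mm above the bench, knob towards the robot. It can roll when nudged sideways.
- knob (a point): Centre of the black ball knob, on the cylinder's axis 136 mm from the foot face (26 mm beyond the steel body), 20 mm above the bench while it lies; axes as the cylinder's. Gripped across the ball (8 to 40 N), the cylinder swings about the line between the fingertips as they rise, so the foot stays down.
- v_block: Grey steel V-block fixed to the bench, 60 mm long (its x), 50 mm wide (y), 42 mm high, V-groove on top along x. Origin: centre of its underside. Its flat upright flank at y = +25 mm faces the robot and is the stop; the cylinder's foot lies 30 to 65 mm short of it, roughly pointing at it. A monitor 0.52 m high stands edge-on at the right, near y = -0.4, out to x = 0.58.
- stop_face (a point): Middle of the flank's lower edge, on the bench. Axes as the V-block's: y level out of the flank towards the robot, x along it (30 mm to either end), z up. The cylinder standing against it has its axis 20 mm out. Left of it the laser column: base 133 mm high over x 0.42 to 0.70, y 0.09 to 0.38, hand wheel from y = 0.12, mast 1 m high from x = 0.47, y = 0.18; pass it at x below 0.42.
There are look-alikes about, which are no part of the job. Of the things like the cylinder_square, leave any that is purple; of the rest the larger one is meant. What is shaped like the v_block but pink is not meant.

How it is judged:
By the outcome, as a careful person would: the job done as asked, in the order asked, and still so for the second after the job is handed in, with the robot touching nothing.
It also fails if it takes over 42 s, if anything falls off the work surface, if the arm or the gripper's body presses on something with over 40 N, if the wrist force passes 120 N, or if a joint passes its speed limit or range.

## Robot

A 7-joint arm with a two-finger parallel gripper is mounted at the origin on the work surface; the furniture and walls round the work are solid. World frame = base frame: x ahead of the robot, y to its left, z up, the work surface at z = 0. Lengths are in m, angles in rad, forces in N, time in s.
With the tool pointing down it reaches from about 0.4 to 0.9 m from the base axis. Payload 5.5 kg.
Tool frame: the origin (TCP) lies midway between the tips of the shut fingers; the grasp point (between the pads) lies 19 mm behind it (manip.grip_depth is the distance from the TCP to the grasp point, in m); z points along the fingers, x is the direction in which the jaws open and shut, and the axes are right-handed (so a half turn about z gives the same grasp; the last joint's range is limited). The gripper opens to 92 mm and grips with 3 to 60 N. Pads are 19 mm wide; open, the fingers measure 130 mm over their backs; the gripper's body (75 mm by 190 mm) begins 47 mm behind the grasp point.
Start: joints at [1.544, 0.501, -0.427, 1.55, 0.221, 1.138, -0.21], TCP at [0.186, -0.623, 0.227] pointing down, gripper open.
Joint ranges: [-2.88, 2.88], [-0.31, 2.03], [-1.54, 1.56], [0.2, 2.42], [-1.41, 4.55], [0.19, 2.02], [-2.57, 2.57]. Speed limits (rad/s): [2.57, 2.57, 3.14, 3.14, 3.14, 3.14, 3.14].

## Interface

Orientations are given as a unit quaternion [x, y, z, w].
In Python, from bench import manip, effector, viewer gives the robot as it stands. Calls block until the motion is done:
- manip.move_pose(position, orientation): joint-space move of the TCP to a pose.
- manip.servo_line(position, ori=None, vel=0.15): straight line of the TCP; ori=None keeps the orientation; vel is the mean speed in m/s.
- manip.movej(angles): joint-space move.
- effector.open_jaws() and effector.close(f_grip=None): open the fingers fully, or close them until they stop; f_grip is the grip in N (None keeps the last).
- manip.sleep(seconds).
- manip.solve_ik(position, orientation): joint angles nearest the present ones, or None.
- viewer.get_image(name): name is "scene" or "top"; returns the picture (384x512x3 uint8, red, green, blue); there is no depth.
- viewer.get_calibration(name): a dict with "vfov" (degrees; the focal length in pixels is half the picture's height over the tangent of half this angle, whatever the lens; pixels are square), "cx", "cy" (the principal point, pixels), "eye" and "attitude" of the camera in the world. Camera axes: x right, y down, z forward; pixel columns grow to the right and rows downward; lengths in m; the calibration is good to about 2 mm. A picture is of the moment at which its call begins. get_calibration takes no time and is no camera call.
A pose or a line that the arm cannot do raises manip.PlanningError and nothing moves.
- manip.hand_in(): hands the job in, once; it reports no verdict.
Readings, each from a call of its own:
- manip.current_clock(): time.
- manip.current_q(): joint angles.
- manip.current_joint_velocities(): joint speeds.
- manip.current_tau(): joint torques, N m.
- manip.current_tool_pos(): TCP position.
- manip.current_tcp_rot(): TCP orientation.
- manip.current_force(): force on the tool from outside, world axes, zero at the start.
- manip.current_wrist_torque(): the same for the moment, N m.
- manip.current_finger_gap(): finger opening in m.
Only numpy, scipy, OpenCV 4.12 (cv2) and the standard library are available. Lean on these libraries where they do the work, as an engineer would, in place of code of your own. Each camera call takes 0.05 s, during which the arm holds its last target.

## Working session

There is one attempt and no reset: what is moved stays moved. The work goes in short steps, each a Python script; the robot and the scene stay as the last script left them, time stands still between calls to the robot, and variables do not carry over. Pictures are saved under pics/ and viewed, and the job is handed in when it is done.

```bash
ls; mkdir -p pics
python3 - <<'E'
from bench import manip, effector, viewer
import cv2
for n in("scene","top"):
    im=viewer.get_image(n); cv2.imwrite(f"pics/{n}0.png",im[:,:,::-1]); print(viewer.get_calibration(n))
print(manip.current_clock(),manip.current_tcp_rot(),manip.current_force(),manip.grip_depth)
E
```

```text
pics
{'vfov': 50.40806458709737, 'cx': 255.75536873193735, 'cy': 188.4936879866262, 'eye': array([-0.0419219,  0.3564183,  1.1507056]), 'attitude': array([-0.47951081,  0.84529114, -0.2029846 ,  0.1197895 ])}
{'vfov': 52.830340649804775, 'cx': 254.0918856010583, 'cy': 198.5796386023377, 'eye': array([0.22717271, 0.08150836, 1.27142249]), 'attitude': array([ 0.71410529, -0.69390141,  0.06941348, -0.0611248 ])}
0.1 [ 8.01812588e-01 -5.97574927e-01 -6.94798045e-04 -5.46105386e-04] [-0.19649258 -0.00847695 -0.14233493] 0.0188
```

View pics/scene0.png

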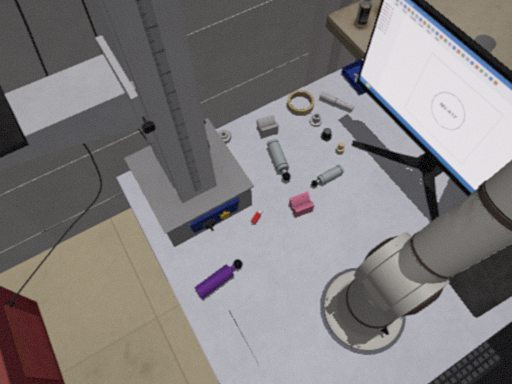

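View pics/top0.png

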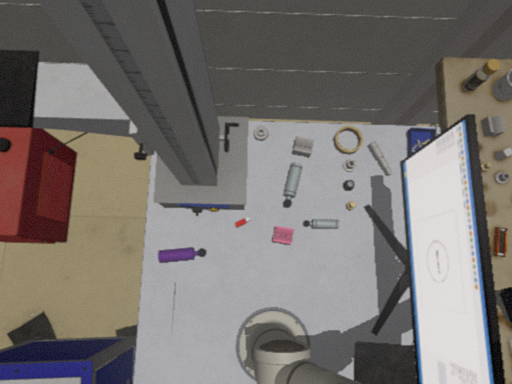

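The scene and top views show three knobbed cylinders. In the top view:
- Purple at about (178,255), which is excluded.
- A grey one at about (292,180), knob at (287,203). It is the longer of the two grey ones and points at the grey V-block at (302,146).
- A smaller grey one at about (322,224).

The V-blocks are grey at (302,146) and pink at (283,235). The target is the grey cylinder at (292,180), with the grey V-block. I'll confirm both in a crop.

Run:
```python
import cv2,numpy as np
a=cv2.imread("pics/top0.png")[130:245,255:355]; b=cv2.imread("pics/scene0.png")[105:220,250:350]
c=np.hstack([cv2.resize(x,None,fx=4,fy=4,interpolation=cv2.INTER_CUBIC) for x in(a,b)])
cv2.imwrite("pics/crop0.png",c)
```

```text
(no output)
```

View pics/crop0.png

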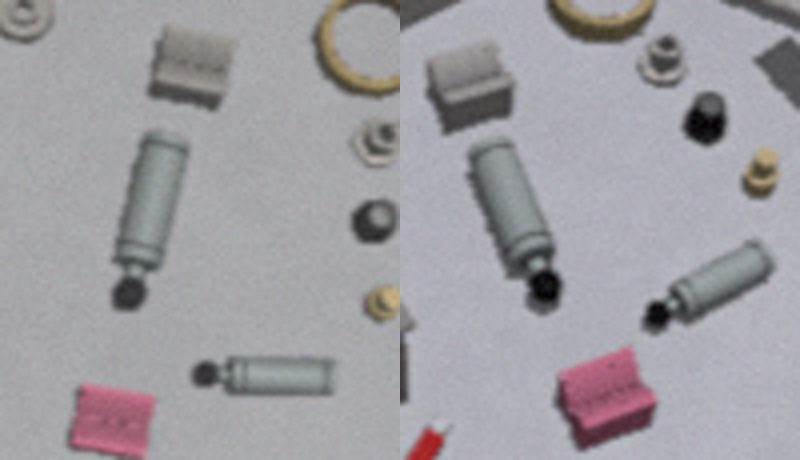

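The crop confirms it: the larger grey cylinder (left crop, body about (150,200), knob (128,292)) has its foot towards the grey V-block (190,65). The smaller grey one and the pink block are the look-alikes. Next I'll measure.

```bash
cat > h.py <<'E'
from bench import manip, effector, viewer
import cv2,numpy as np
from scipy.spatial.transform import Rotation as R
C={n:viewer.get_calibration(n) for n in("scene","top")}
def K(c):
    f=192/np.tan(np.radians(c["vfov"])/2); return np.array([[f,0,c["cx"]],[0,f,c["cy"]],[0,0,1]])
def ray(n,p):
    c=C[n]; d=np.linalg.inv(K(c))@[p[0],p[1],1]; return np.array(c["eye"]),R.from_quat(c["attitude"]).apply(d)
def onz(n,p,z):
    o,d=ray(n,p); return o+d*(z-o[2])/d[2]
def proj(n,P):
    c=C[n]; q=R.from_quat(c["attitude"]).inv().apply(np.array(P)-c["eye"]); u=K(c)@q; return u[:2]/u[2]
def tri(p,q):
    A=[];b=[]
    for n,x in(("scene",p),("top",q)):
        o,d=ray(n,x); d=d/np.linalg.norm(d); M=np.eye(3)-np.outer(d,d); A.append(M); b.append(M@o)
    return np.linalg.lstsq(np.vstack(A),np.hstack(b),rcond=None)[0]
E
python3 - <<'E'
from h import *
np.set_printoptions(precision=4,suppress=True)
T=lambda x,y:(255+(x+.5)/4-.5,130+(y+.5)/4-.5)
S=lambda x,y:(250+(x-400+.5)/4-.5,105+(y+.5)/4-.5)
# knob blobs
for n,(x0,y0,x1,y1) in (("top",(278,192,297,212)),("scene",(278,167,297,186))):
    im=cv2.imread(f"pics/{n}0.png"); g=im.max(2)[y0:y1,x0:x1]
    m=(g<80).astype(np.uint8); k,l,st,ce=cv2.connectedComponentsWithStats(m); i=1+st[1:,4].argmax()
    p=ce[i]+[x0,y0]; print(n,"knob",p,st[i],onz(n,p,.02))
# body: greenish-grey mask via saturation
for n,(x0,y0,x1,y1) in (("top",(275,155,310,205)),("scene",(262,133,295,180))):
    im=cv2.imread(f"pics/{n}0.png")[y0:y1,x0:x1].astype(int)
    m=((im[...,1]-im[...,2])>4).astype(np.uint8)   # G>R
    k,l,st,ce=cv2.connectedComponentsWithStats(m); i=1+st[1:,4].argmax()
    r=cv2.minAreaRect(np.argwhere(l==i)[:,::-1].astype(np.float32)); print(n,"body",ce[i]+[x0,y0],st[i],r,onz(n,ce[i]+[x0,y0],.02))
print("flank top L,R / bottom L,R / rear-top")
for z,a in ((.042,(152,72)),(.042,(222,88)),(0,(150,92)),(0,(220,107))): print("top",onz("top",T(*a),z))
for z,a in ((.042,(442,98)),(.042,(515,80)),(0,(445,130)),(0,(513,113))): print("scene",onz("scene",S(*a),z))
E
python3 - <<'E'
import cv2
cd='pics/'
a=cv2.imread(cd+"top0.png")[130:165,285:320]; b=cv2.imread(cd+"scene0.png")[110:145,250:285]
import numpy as np
cv2.imwrite(cd+"vb.png",np.hstack([cv2.resize(x,None,fx=11,fy=11,interpolation=cv2.INTER_CUBIC) for x in(a,b)]))
E
```

```text
top knob [286.9286 203.0714] [ 6  8  7  7 42] [ 0.4496 -0.0384  0.02  ]
scene knob [285.6379 176.1897] [ 4  5  8  9 58] [ 0.4522 -0.0375  0.02  ]
top body [292.852  179.7365] [  9   8  18  37 277] ((17.47058868408203, 26.117645263671875), (11.641709327697754, 37.83555603027344), 14.03624439239502) [ 0.5291 -0.0572  0.02  ]
scene body [277.8235 155.3487] [  6   6  20  34 238] ((15.809577941894531, 22.74164581298828), (34.78117752075195, 12.081385612487793), 70.70995330810547) [ 0.5306 -0.0575  0.02  ]
flank top L,R / bottom L,R / rear-top
top [ 0.6333 -0.0531  0.042 ]
top [ 0.6213 -0.1113  0.042 ]
top [ 0.6292 -0.0561  0.    ]
top [ 0.6178 -0.1162  0.    ]
scene [ 0.6357 -0.0536  0.042 ]
scene [ 0.62   -0.1149  0.042 ]
scene [ 0.6318 -0.0543  0.    ]
scene [ 0.6168 -0.113   0.    ]
```

View pics/vb.png

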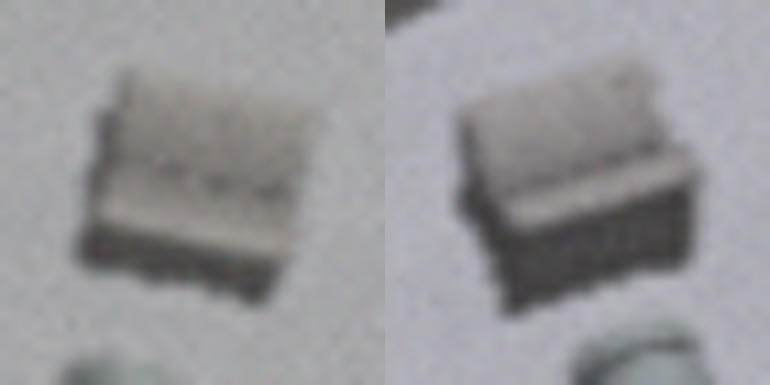

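Run:
```python
from h import *
np.set_printoptions(precision=3,suppress=True)
T=lambda x,y:(285+(x+.5)/11-.5,130+(y+.5)/11-.5)
S=lambda x,y:(250+(x-385+.5)/11-.5,110+(y+.5)/11-.5)
for z,a in ((.042,(95,222)),(.042,(285,258)),(0,(80,262)),(0,(265,300))): print("top",onz("top",T(*a),z))
for z,a in ((.042,(505,228)),(.042,(695,180)),(0,(505,312)),(0,(690,262))): print("scene",onz("scene",S(*a),z))
print("monitor top far",onz("top",(470,117),.52),"near?",onz("top",(492,384),.52),onz("scene",(395,0),.52),onz("scene",(512,200),.1),onz("top",(405,160),.1))
print(manip.solve_ik([.186,-.623,.227],manip.current_tcp_rot()))
q0=manip.current_tcp_rot(); print(R.from_quat(q0).as_matrix())
for z in (.4,.5,.6,.65,.7,.75,.8):
    print(z,manip.solve_ik([.186,-.623,z],q0))
th=np.radians(-13)
zt=[0,0,-1]; ax=np.array([np.cos(th),np.sin(th),0])
for s in(1,-1):
    x=s*np.array([-ax[1],ax[0],0]); M=np.c_[x,np.cross(zt,x),zt]; q=R.from_matrix(M).as_quat(); print(s,q)
    for p in ([.45,-.038,.75],[.45,-.038,.15],[.45,-.038,.003],[.606,-.08,.117]): print(manip.solve_ik(p,q))
```

```text
top [ 0.626 -0.055  0.042]
top [ 0.617 -0.112  0.042]
top [ 0.627 -0.055  0.   ]
top [ 0.616 -0.113  0.   ]
scene [ 0.631 -0.052  0.042]
scene [ 0.617 -0.11   0.042]
scene [ 0.63  -0.051  0.   ]
scene [ 0.616 -0.11   0.   ]
monitor top far [ 0.554 -0.369  0.52 ] near? [ 0.036 -0.37   0.52 ] [ 0.491 -0.324  0.52 ] [ 0.021 -0.519  0.1  ] [ 0.585 -0.403  0.1  ]
[ 1.544  0.502 -0.427  1.548  0.221  1.141 -0.21 ]
[[ 0.286 -0.958 -0.   ]
 [-0.958 -0.286  0.002]
 [-0.002 -0.    -1.   ]]
0.4 [ 1.549  0.403 -0.451  1.304  0.172  1.475 -0.169]
0.5 [ 1.533  0.4   -0.466  1.094  0.177  1.687 -0.162]
0.6 [ 1.49   0.452 -0.496  0.801  0.223  1.93  -0.164]
0.65 None
0.7 None
0.75 None
0.8 None
1 [0.783 0.623 0.    0.   ]
None
[ 1.125  0.694 -1.432  2.085  0.792  1.099  0.646]
[ 0.652  0.638 -0.751  2.163  0.765  0.627  0.692]
[ 0.802  0.78  -1.039  1.728  0.753  1.089  0.856]
-1 [-0.623  0.783  0.     0.   ]
None
[ 0.844  0.362 -0.952  2.09   0.386  0.873 -2.129]
[ 0.472  0.565 -0.527  2.169  0.552  0.54  -2.269]
[ 0.538  0.601 -0.611  1.737  0.415  0.936 -2.039]
```

```bash
cat > fit.py <<'E'
from h import *
import itertools
from scipy.optimize import least_squares
rng=np.random.default_rng(0); D=[]
D.append((manip.current_q(),manip.current_tool_pos(),manip.current_tcp_rot()))
while len(D)<60:
    a=rng.uniform(-1.6,.5); r=rng.uniform(.42,.8); p=[r*np.cos(a),r*np.sin(a),rng.uniform(.05,.55)]
    o=(R.from_euler('z',rng.uniform(-3,3))*R.from_euler('xyz',[np.pi+rng.uniform(-.6,.6),rng.uniform(-.6,.6),0])).as_quat()
    q=manip.solve_ik(p,o)
    if q is not None: D.append((q,p,o))
Q=np.array([d[0] for d in D]);P=np.array([d[1] for d in D]);O=R.from_quat([d[2] for d in D])
def fk(x,Q,sg):
    t=x[2:].reshape(8,3); rot=R.from_euler('z',np.full(len(Q),x[0])); p=np.zeros((len(Q),3))+[0,0,0]; pts=[]
    for j in range(7):
        p=p+rot.apply(t[j]); pts.append(p)
        rot=rot*R.from_euler('y' if j%2 else 'z',sg[j]*Q[:,j])
    rot=rot*R.from_euler('z',x[1]); p=p+rot.apply(t[7]); pts.append(p)
    return np.array(pts),rot
if __name__=="__main__":
    best=None
    for s in itertools.product([1,-1],repeat=4):
        sg=[s[0],1,s[1],1,s[2],1,s[3]]
        for y0 in(0,2.,4.):
          for y1 in (0.,3.):
            f=lambda x:(lambda k:np.r_[(k[0][-1]-P).ravel(),.3*(k[1].inv()*O).as_rotvec().ravel(),1e-4*x[2:]])(fk(x,Q,sg))
            x0=np.r_[y0,y1,np.zeros(24)]; x0[[4+0,4+6,4+12,4+21]]=.3
            r=least_squares(f,x0,max_nfev=60)
            if best is None or r.cost<best[0]: best=(r.cost,sg,r.x); print(best[0],sg,np.round(r.x[:2],3))
            if best[0]<1e-5: break
    np.savez("fk.npz",x=best[2],sg=best[1]); print(np.round(best[2][2:].reshape(8,3),3))
E
time timeout 500 python3 fit.py; python3 -c "
from bench import manip;print(manip.current_clock())"
```

```text
9.80024163837006 [1, 1, 1, 1, 1, 1, 1] [-3.77  -3.449]
9.571642410986454 [1, 1, 1, 1, 1, 1, 1] [2.179 4.164]
9.56372523618574 [1, 1, 1, 1, 1, 1, 1] [2.292 3.327]
7.9692009663808445 [1, 1, 1, 1, 1, 1, -1] [-3.938 -0.87 ]
7.8746002014248795 [1, 1, -1, 1, -1, 1, -1] [-1.613 -3.045]
7.8746001861269 [1, 1, -1, 1, -1, 1, -1] [-1.613  3.239]
5.905023170913333 [-1, 1, 1, 1, 1, 1, -1] [0.238 1.608]
5.375480918312489 [-1, 1, 1, 1, 1, 1, -1] [ 3.657 -1.158]
4.600206732977566 [-1, 1, -1, 1, 1, 1, -1] [0.384 3.554]
1.8248175954577517e-09 [-1, 1, -1, 1, -1, 1, -1] [0.    3.142]
1.8248175953955764e-09 [-1, 1, -1, 1, -1, 1, -1] [ 0.    -3.142]
[[ 0.    -0.     0.173]
 [ 0.    -0.007  0.173]
 [-0.    -0.007  0.253]
 [ 0.    -0.006  0.253]
 [-0.    -0.006  0.235]
 [ 0.    -0.     0.235]
 [-0.    -0.     0.182]
 [ 0.     0.     0.182]]
0.1
real	3m2.048s
user	11m43.468s
sys	0m0.246s
```

```bash
cat >> h.py <<'E'
L=[.346,.507,.470,.364]
def chain(q):  # shoulder, elbow, wrist, tcp
    q=np.asarray(q); r=R.from_euler('zy',[0,0]); p=np.array([0,0,L[0]]); out=[p]
    r=R.from_euler('z',-q[0])*R.from_euler('y',q[1]); p=p+r.apply([0,0,L[1]]); out.append(p)
    r=r*R.from_euler('z',-q[2])*R.from_euler('y',q[3]); p=p+r.apply([0,0,L[2]]); out.append(p)
    r=r*R.from_euler('z',-q[4])*R.from_euler('y',q[5]); p=p+r.apply([0,0,L[3]]); out.append(p)
    return np.array(out)
STOP=np.array([.6225,-.082]); 
NA=np.array([.012,.058]); NA/=np.linalg.norm(NA); N=np.array([-NA[1],NA[0]])  # flank dir, outward normal
def quat(d): # tool down, jaws perpendicular to horizontal direction d (knob->foot)
    d=np.asarray(d)/np.linalg.norm(d); x=np.array([-d[1],d[0],0]); z=np.array([0,0,-1.]); return R.from_matrix(np.c_[x,np.cross(z,x),z]).as_quat()
KN=np.array([.451,-.038]); BO=np.array([.5299,-.0573]); AX=(BO-KN)/np.linalg.norm(BO-KN)
E
python3 - <<'E'
from h import *
np.set_printoptions(precision=3,suppress=True)
q0=manip.current_q(); print(chain(q0)); print("stop n",N,"axis",AX,"angles",np.degrees(np.arctan2(-N[1],-N[0])),np.degrees(np.arctan2(AX[1],AX[0])))
foot=BO+.055*AX; print("foot",foot,"gap",(foot-STOP)@N,"lat",(foot-STOP)@NA,"knob lat",(KN-STOP)@NA)
qA=manip.solve_ik([.186,-.623,.6],manip.current_tcp_rot()); print("A",qA,chain(qA)[1:])
qB=qA.copy() if hasattr(qA,'copy') else np.array(qA); qB=np.array(qB); qB[0]-=1.15; print("B",chain(qB)[1:])
qG=np.array(manip.solve_ik([*KN,.16],quat(AX))); print("G",qG); print(chain(qG)[1:])
for a,b in((q0,qA),(qA,qB),(qB,qG)):
    for t in np.linspace(0,1,9):
        c=chain(np.array(a)*(1-t)+np.array(b)*t); print(c[1],c[2],c[3])
    print()
E
```

```text
[[ 0.     0.     0.346]
 [ 0.006 -0.244  0.791]
 [ 0.211 -0.618  0.593]
 [ 0.211 -0.617  0.229]]
stop n [-0.979  0.203] axis [ 0.971 -0.238] angles -11.689369175439193 -13.745404445575922
foot [ 0.583 -0.07 ] gap 0.040719281310831766 lat 0.003453224805551669 knob lat 0.008340597366146698
A [ 1.49   0.452 -0.496  0.801  0.223  1.93  -0.164] [[ 0.018 -0.221  0.802]
 [ 0.211 -0.616  0.967]
 [ 0.211 -0.616  0.603]]
B [[ 0.209 -0.074  0.802]
 [ 0.649 -0.059  0.967]
 [ 0.648 -0.059  0.603]]
G [ 1.142  0.705 -1.467  2.074  0.793  1.131  0.629]
[[ 0.137 -0.299  0.732]
 [ 0.462 -0.024  0.532]
 [ 0.462 -0.024  0.168]]
[ 0.006 -0.244  0.791] [ 0.211 -0.618  0.593] [ 0.211 -0.617  0.229]
[ 0.008 -0.241  0.792] [ 0.218 -0.632  0.637] [ 0.216 -0.633  0.273]
[ 0.01  -0.238  0.794] [ 0.223 -0.642  0.684] [ 0.219 -0.643  0.32 ]
[ 0.011 -0.235  0.795] [ 0.227 -0.648  0.731] [ 0.222 -0.65   0.367]
[ 0.012 -0.232  0.796] [ 0.228 -0.65   0.779] [ 0.223 -0.652  0.415]
[ 0.014 -0.229  0.798] [ 0.227 -0.647  0.827] [ 0.222 -0.649  0.463]
[ 0.015 -0.227  0.799] [ 0.224 -0.641  0.874] [ 0.22  -0.642  0.51 ]
[
[... 680 characters left out ...]
1  0.603]
[ 0.209 -0.074  0.802] [ 0.649 -0.059  0.967] [ 0.648 -0.059  0.603]

[ 0.209 -0.074  0.802] [ 0.649 -0.059  0.967] [ 0.648 -0.059  0.603]
[ 0.213 -0.1    0.795] [ 0.673 -0.071  0.887] [ 0.651 -0.078  0.524]
[ 0.214 -0.129  0.787] [ 0.681 -0.076  0.812] [ 0.643 -0.09   0.45 ]
[ 0.211 -0.158  0.779] [ 0.673 -0.076  0.742] [ 0.625 -0.096  0.382]
[ 0.205 -0.187  0.771] [ 0.651 -0.071  0.681] [ 0.601 -0.094  0.322]
[ 0.194 -0.216  0.762] [ 0.617 -0.061  0.63 ] [ 0.571 -0.085  0.27 ]
[ 0.179 -0.245  0.752] [ 0.573 -0.049  0.589] [ 0.537 -0.07   0.227]
[ 0.16  -0.273  0.742] [ 0.521 -0.036  0.557] [ 0.501 -0.049  0.194]
[ 0.137 -0.299  0.732] [ 0.462 -0.024  0.532] [ 0.462 -0.024  0.168]
```

Run:
```python
from h import *
np.set_printoptions(precision=3,suppress=True)
qA=np.array(manip.solve_ik([.186,-.623,.6],manip.current_tcp_rot())); manip.movej(qA); print(manip.current_clock())
qA[0]-=1.15; manip.movej(qA); print(manip.current_clock(),manip.current_tool_pos())
qG=np.array(manip.solve_ik([*KN,.16],quat(AX))); print(qG)
for t in np.linspace(0,1,7): print(chain(qA*(1-t)+qG*t)[1:].ravel())
```

```text
1.4917
4.0 [ 0.645 -0.086  0.6  ]
[ 0.664  0.279 -0.725  2.084  0.243  0.861  1.129]
[ 0.209 -0.074  0.802  0.649 -0.059  0.967  0.648 -0.059  0.603]
[ 0.192 -0.08   0.808  0.654 -0.052  0.893  0.654 -0.056  0.529]
[ 0.176 -0.084  0.814  0.644 -0.044  0.817  0.645 -0.051  0.453]
[ 0.159 -0.087  0.819  0.619 -0.035  0.739  0.621 -0.044  0.375]
[ 0.142 -0.089  0.825  0.58  -0.027  0.663  0.582 -0.035  0.299]
[ 0.126 -0.088  0.829  0.526 -0.02   0.592  0.528 -0.025  0.228]
[ 0.11  -0.086  0.833  0.459 -0.015  0.527  0.459 -0.015  0.163]
```

Run:
```python
from h import *
np.set_printoptions(precision=4,suppress=True)
manip.move_pose([*KN,.16],quat(AX)); print(manip.current_clock(),manip.current_tool_pos(),manip.current_force())
im=viewer.get_image("scene")[:,:,::-1]; im2=viewer.get_image("top")[:,:,::-1]
cv2.imwrite("pics/g1.png",np.hstack([cv2.resize(im[90:220,210:340],None,fx=3,fy=3),cv2.resize(im2[120:250,230:360],None,fx=3,fy=3)]))
for z in (.06,.03,.01,.004): print(manip.solve_ik([*KN,z],quat(AX)))
```

```text
5.7583 [ 0.4527 -0.0381  0.1609] [-0.9388 -0.2348  0.1164]
[ 0.557   0.4607 -0.6253  2.1497  0.4402  0.6571  0.9569]
[ 0.5188  0.5176 -0.5829  2.1603  0.505   0.598   0.9007]
[ 0.4915  0.5558 -0.5514  2.1649  0.5484  0.5587  0.863 ]
[ 0.4831  0.5672 -0.5414  2.1659  0.5614  0.547   0.8517]
```

View pics/g1.png

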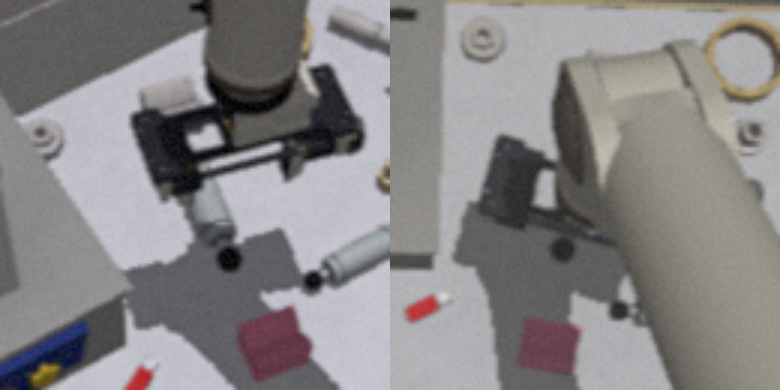

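The scene view (left) shows the open hand above the cylinder. Its black knob is free at crop (229,258), and the small cylinder's knob at (312,280) is clear of the right finger's path. I'll descend and grip.

Run:
```python
from h import *
np.set_printoptions(precision=4,suppress=True)
manip.servo_line([*KN,.03],vel=.12); print(manip.current_tool_pos(),manip.current_force())
manip.servo_line([*KN,.004],vel=.05); print(manip.current_tool_pos(),manip.current_force())
effector.close(20); manip.sleep(.1); print(manip.current_clock(),manip.current_finger_gap(),manip.current_tool_pos(),manip.current_force())
im=viewer.get_image("scene")[:,:,::-1]
cv2.imwrite("pics/g2.png",cv2.resize(im[90:220,210:340],None,fx=4,fy=4))
```

```text
[ 0.4516 -0.038   0.0306] [ 0.623  -0.0652  0.2713]
[ 0.4508 -0.0378  0.0038] [-0.6695  0.0147 -0.0596]
8.8917 0.026461238318195197 [ 0.451  -0.0381  0.004 ] [-0.4975 -0.0826 -0.0058]
```

View pics/g2.png

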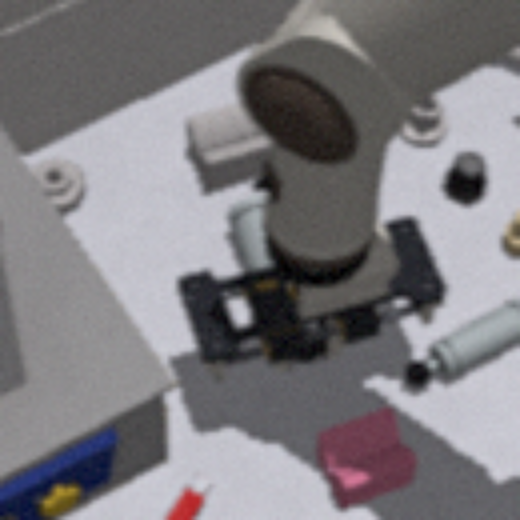

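Gripped at the knob (gap 26.5 mm), with the body still lying on the bench. Next I'll slide it to the flank and push on until contact shows in the force.

Run:
```python
from h import *
np.set_printoptions(precision=4,suppress=True)
q=quat(-N); k=lambda e:[*(STOP+(.136+e)*N),.004]
manip.servo_line(k(.008),q,vel=.06); manip.sleep(.2)
f0=manip.current_force(); print(manip.current_clock(),manip.current_tool_pos(),f0,f0@[*N,0])
for e in np.arange(.006,-.0081,-.002):
    manip.servo_line(k(e),q,vel=.04); manip.sleep(.15)
    f=manip.current_force(); p=manip.current_tool_pos(); fn=f@[*N,0]; print(round(e,4),manip.current_clock(),((p[:2]-STOP)@N),f,round(fn,2))
    if fn-f0@[*N,0]>6: break
im=viewer.get_image("scene")[:,:,::-1]; im2=viewer.get_image("top")[:,:,::-1]
cv2.imwrite("pics/g3.png",np.hstack([cv2.resize(im[90:220,210:340],None,fx=3,fy=3),cv2.resize(im2[120:250,230:360],None,fx=3,fy=3)]))
```

```text
9.8583 [ 0.4795 -0.0523  0.0038] [-4.9426  2.1458  6.3777] 5.274852870338702
0.006 10.2583 0.14520950598400376 [-8.4138  2.0601  9.8879] 8.66
0.004 10.6583 0.14374718811683504 [-9.1106  2.279  11.2987] 9.38
0.002 11.0583 0.14199699597945012 [-9.6516  2.2869 12.142 ] 9.91
0.0 11.4583 0.14007256460246886 [-10.3791   1.9942  11.4991] 10.57
-0.002 11.8583 0.13803467593867091 [-9.6349  2.3524 12.1307] 9.91
-0.004 12.2583 0.1366710438459075 [-11.4818   2.0588  12.0841] 11.66
```

View pics/g3.png

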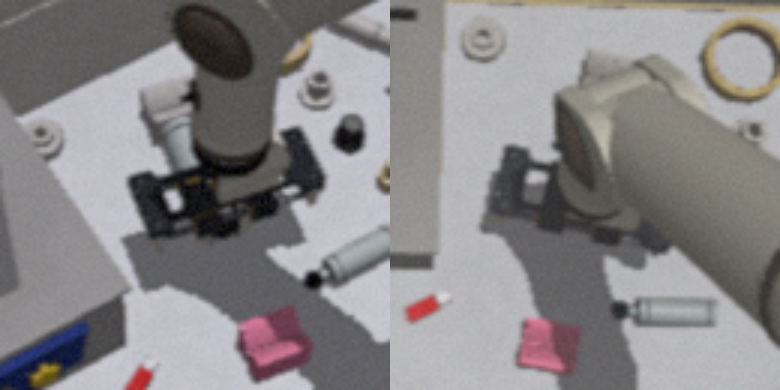

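Run:
```python
from h import *
np.set_printoptions(precision=4,suppress=True)
im=viewer.get_image("scene")[:,:,::-1].copy()
s=10;x0,y0=250,110
c=cv2.resize(im[y0:y0+55,x0:x0+50],None,fx=s,fy=s,interpolation=cv2.INTER_CUBIC)
A=lambda P,col:cv2.circle(c,tuple(int((v+.5-o)*s) for v,o in zip(proj("scene",P),(x0,y0))),4,col,-1)
for t in(-.03,0,.03):
    for z in(0,.042): A([*(STOP+t*NA),z],(0,0,255))
A([*STOP,.04],(0,255,0)); A([*(STOP+.11*N),.04],(0,255,0)); A([*(STOP+.02*NA),.02],(255,0,0)); A([*(STOP+.11*N+.02*NA),.02],(255,0,0))
A([*(STOP+.02*NA+.0*N),.0],(255,0,255))
cv2.imwrite("pics/z3.png",c)
print(manip.current_q(),manip.current_finger_gap(),manip.current_force(),manip.current_wrist_torque(),manip.current_tool_pos(),R.from_quat(manip.current_tcp_rot()).as_matrix()[:,2])
```

```text
[ 0.4939  0.6151 -0.5332  2.0675  0.5423  0.6063  0.9502] 0.027009706840437738 [-11.1261   2.8715  12.8048] [0.6382 2.1664 0.0249] [ 0.4887 -0.0545  0.0035] [-0.0081 -0.0005 -1.    ]
```

View pics/z3.png

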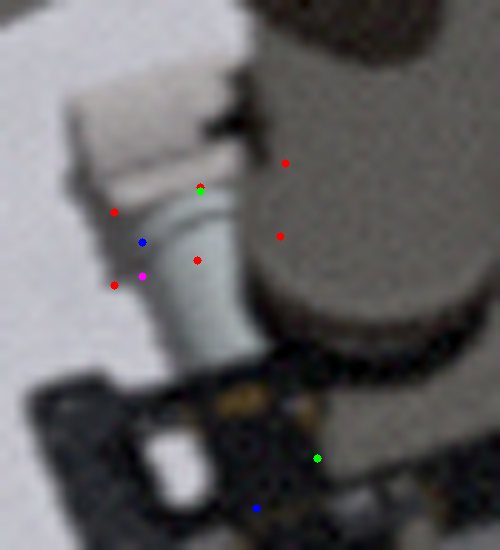

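The overlay shows the foot's upper rim on the flank's upper edge: the green prediction at (200,190) sits on the rim and the left silhouette matches, so it is butted and centred. Next I'll raise the knob along the arc.

```bash
cat > tip.py <<'E'
from h import *
import sys
np.set_printoptions(precision=4,suppress=True)
q=quat(-N)
def tgt(deg,e=.0005,dz=0):
    t=np.radians(deg); o=.02*np.sin(t)+.136*np.cos(t)+e; u=.02*np.cos(t)+.136*np.sin(t)
    return [*(STOP+o*N),.004+u-.02+dz]
def go(d,e=.0005,dz=0,vel=.06):
    manip.servo_line(tgt(d,e,dz),q,vel=vel); manip.sleep(.05)
    f=manip.current_force(); p=manip.current_tool_pos(); a=np.array(tgt(d,e,dz))
    print(d,round(manip.current_clock(),2),"err N %.4f L %.4f z %.4f"%((p-a)[:2]@N,(p-a)[:2]@NA,p[2]-a[2]),"fN %.1f fL %.1f fz %.1f"%(f[:2]@N,f[:2]@NA,f[2]),round(manip.current_finger_gap(),4))
    return f
def pic(name):
    im=viewer.get_image("scene")[:,:,::-1]; im2=viewer.get_image("top")[:,:,::-1]
    cv2.imwrite(name,np.hstack([cv2.resize(im[70:200,210:340],None,fx=3,fy=3),cv2.resize(im2[90:220,230:360],None,fx=3,fy=3)]))
E
python3 - <<'E'
from tip import *
for d in(2,8,16,25,35):
    f=go(d)
    if np.linalg.norm(f)>40: break
pic("pics/t1.png")
E
```

```text
2 12.72 err N 0.0008 L -0.0001 z -0.0003 fN 1.9 fL 0.2 fz -2.6 0.0265
8 13.16 err N -0.0001 L -0.0001 z 0.0002 fN 1.0 fL 0.9 fz -3.1 0.0265
16 13.66 err N -0.0002 L -0.0000 z 0.0002 fN 1.5 fL -0.0 fz -3.1 0.027
25 14.18 err N -0.0002 L -0.0000 z 0.0002 fN -0.9 fL 0.2 fz -2.5 0.0268
35 14.73 err N -0.0000 L -0.0000 z 0.0001 fN 0.5 fL -0.1 fz -3.3 0.0265
```

View pics/t1.png

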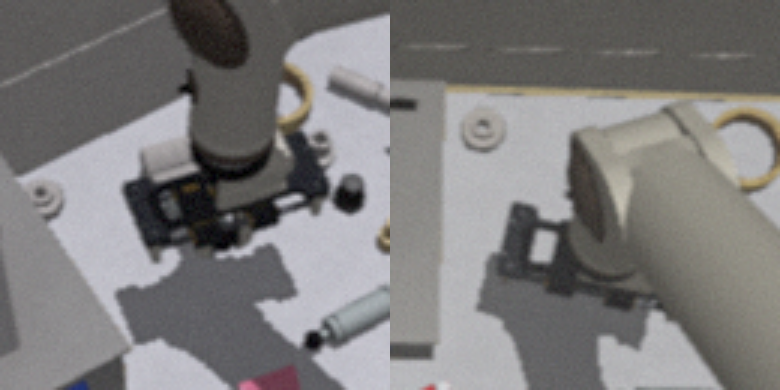

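The hand now hides the cylinder in both views. The force shows fz about -3 N, roughly half the weight, so the foot is still carried by the bench. I'll continue.

Run:
```python
from tip import *
for d in(45,54,62,69,75,80):
    f=go(d)
    if np.linalg.norm(f)>40 or f[2]<-7.2: break
pic("pics/t2.png")
```

```text
45 15.38 err N -0.0000 L -0.0000 z 0.0000 fN -0.5 fL -0.5 fz -3.0 0.0267
54 15.88 err N -0.0001 L 0.0001 z 0.0001 fN 0.8 fL 0.3 fz -2.8 0.0265
62 16.35 err N -0.0004 L 0.0001 z 0.0002 fN 0.2 fL -0.4 fz -0.4 0.0267
69 16.8 err N -0.0004 L 0.0001 z 0.0002 fN 0.4 fL 0.1 fz 2.1 0.0265
75 17.22 err N -0.0004 L 0.0001 z 0.0002 fN 0.3 fL -0.2 fz 3.0 0.0269
80 17.6 err N -0.0003 L 0.0001 z 0.0002 fN 0.3 fL -0.0 fz 4.4 0.0267
```

View pics/t2.png

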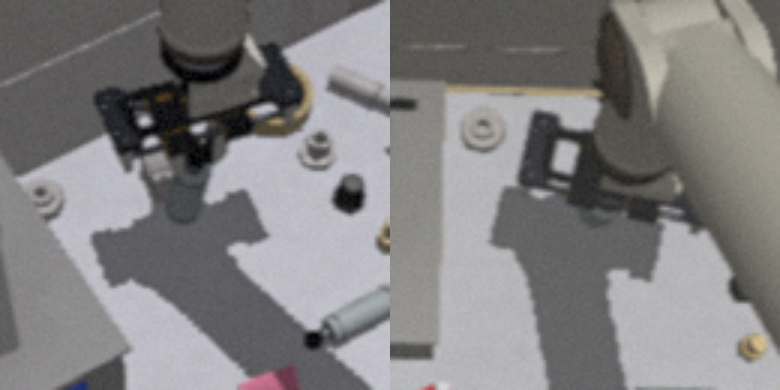

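Run:
```python
from tip import *
go(80,.0005,.0008,.02)
for d in(84,87,90):
    f=go(d,.0005,.0008,.03)
    if np.linalg.norm(f)>40: break
im=viewer.get_image("scene")[:,:,::-1]
cv2.imwrite("pics/t3.png",cv2.resize(im[90:160,235:305],None,fx=8,fy=8,interpolation=cv2.INTER_CUBIC))
```

```text
80 18.0 err N 0.0006 L -0.0001 z -0.0004 fN 0.0 fL -0.1 fz -0.1 0.0263
84 18.51 err N -0.0002 L -0.0001 z -0.0002 fN -0.2 fL -0.5 fz -1.3 0.0264
87 18.94 err N -0.0002 L 0.0000 z -0.0000 fN -0.2 fL -0.4 fz -1.1 0.0267
90 19.38 err N -0.0003 L 0.0003 z 0.0002 fN 0.3 fL 1.1 fz 2.1 0.0269
```

View pics/t3.png

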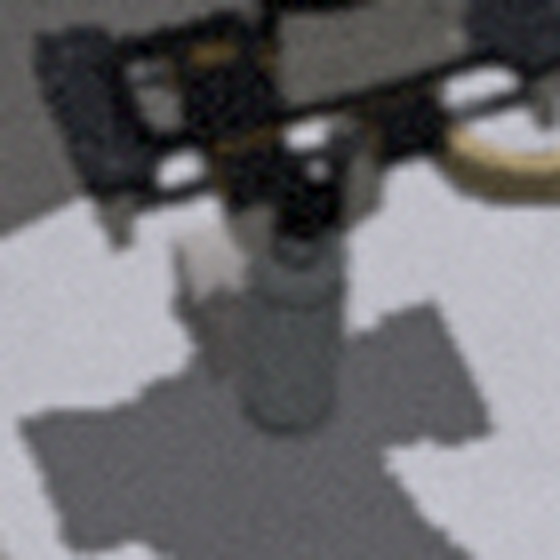

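Run:
```python
from h import *
c=cv2.imread("pics/t3.png")
def A(P,col):
    p=proj("scene",P); cv2.circle(c,(int((p[0]+.5-235)*8),int((p[1]+.5-90)*8)),3,col,-1)
ctr=STOP+.02*N
for z,col in((0,(0,0,255)),(.11,(0,255,0))):
    for a in np.linspace(0,2*np.pi,25): A([*(ctr+.02*np.array([np.cos(a),np.sin(a)])),z],col)
A([*ctr,.136],(255,0,0))
for t in(-.03,.03):
    for z in(0,.042): A([*(STOP+t*NA),z],(0,255,255))
cv2.imwrite("pics/t3o.png",c)
```

```text
(no output)
```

View pics/t3o.png

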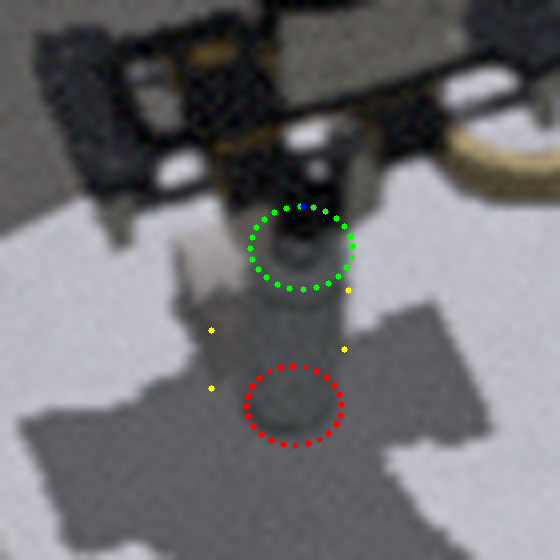

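The overlay matches at foot and top, both within about 1 px with the same offset, so the cylinder is upright against the block. Next I'll release and rise straight up.

Run:
```python
from tip import *
effector.open_jaws(); manip.sleep(.2); p=manip.current_tool_pos(); print(manip.current_clock(),p,manip.current_force(),manip.current_finger_gap())
im=viewer.get_image("scene")[:,:,::-1]
cv2.imwrite("pics/r1.png",cv2.resize(im[90:160,235:305],None,fx=8,fy=8,interpolation=cv2.INTER_CUBIC))
manip.servo_line([p[0],p[1],p[2]+.20],vel=.12); print(manip.current_clock(),manip.current_tool_pos())
im=viewer.get_image("scene")[:,:,::-1]; im2=viewer.get_image("top")[:,:,::-1]
cv2.imwrite("pics/r2.png",np.hstack([cv2.resize(x,None,fx=5.5,fy=5.5,interpolation=cv2.INTER_CUBIC) for x in(im[90:160,235:305],im2[120:190,265:335])]))
cv2.imwrite("pics/r2s.png",im);cv2.imwrite("pics/r2t.png",im2)
```

```text
20.7667 [ 0.6024 -0.0778  0.1208] [ 0.6341  0.1146 -0.3768] 0.09157331244586062
22.6333 [ 0.6021 -0.0778  0.32  ]
```

View pics/r2.png

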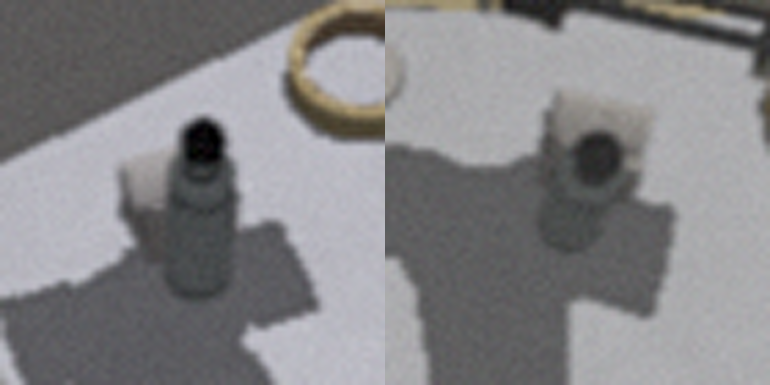

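View pics/r1.png

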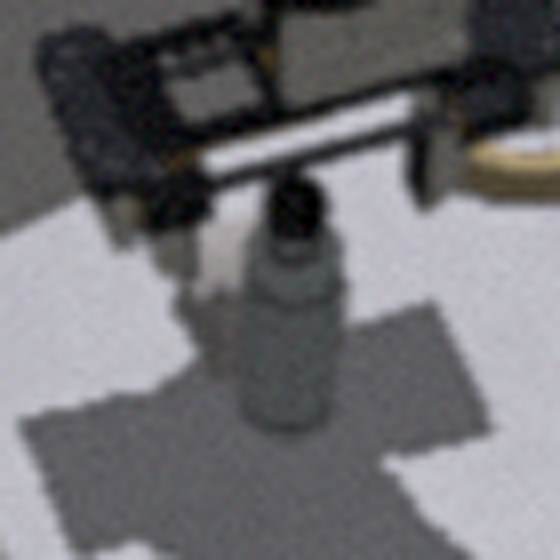

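It stands on its own: the knob is at crop (203,140) in the scene half and (597,158) in the top half, in front of the grey block. I'll measure the final pose.

Run:
```python
from h import *
np.set_printoptions(precision=4,suppress=True)
pk={}
for n,f,(x0,y0,x1,y1) in(("scene","r2s",(262,108,282,124)),("top","r2t",(296,140,312,156))):
    g=cv2.imread(f"pics/{f}.png").max(2)[y0:y1,x0:x1]; k,l,st,ce=cv2.connectedComponentsWithStats((g<60).astype(np.uint8)); i=1+st[1:,4].argmax(); pk[n]=ce[i]+[x0,y0]; print(n,pk[n],st[i])
P=tri(pk["scene"],pk["top"]); d=P[:2]-STOP; print("knob",P,"out",d@N,"lat",d@NA)
for n in pk: d=onz(n,pk[n],.136)[:2]-STOP; print(n,"out",d@N,"lat",d@NA)
# foot front-edge lowest: scene crop (200,298), top crop (568,252)
for n,p in(("scene",(235+200.5/5.5-.5,90+298.5/5.5-.5)),("top",(265+(568.5-385)/5.5-.5,120+252.5/5.5-.5))):
    d=onz(n,p,0)[:2]-STOP; print(n,"foot front out",d@N,"lat",d@NA, onz(n,p,0))
print(manip.current_force(),manip.current_clock())
```

```text
scene [271.4915 116.9831] [ 6  4  8 11 59]
top [303.1818 148.4909] [ 4  5  8  9 55]
knob [ 0.6035 -0.0758  0.1283] out 0.019849385888089488 lat 0.00217604601376475
scene out 0.024882781992995304 lat 0.004887073696063693
top out 0.022897363353100258 lat 0.002172518228012877
scene foot front out 0.033126118045644345 lat 0.00599525220289432 [ 0.5913 -0.0694  0.    ]
top foot front out 0.03836445709227954 lat -0.001915803408235439 [ 0.5845 -0.0761  0.    ]
[-0.2236  0.6976 -0.9191] 22.7333
```

Run:
```python
from bench import manip
manip.hand_in(); print(manip.current_clock())
```

```text
the job is handed in; nothing more can be done
the job is handed in; nothing more can be done
```

The larger grey cylinder now stands upright on its foot against the middle of the grey V-block's flank. The gripper is open and well above it, and I handed the job in at about 23 s on the robot's clock.

I gripped the knob at 20 N and slid the cylinder about 40 mm to the flank. I then raised the knob along an arc so that the foot stayed on the bench, released it and rose straight up.

**Last checks**
- **Standing:** both camera views after release show it standing free.
- **Position:** the knob is about 20–25 mm out from the flank (20 mm is ideal) and 2–5 mm off the middle.
- **Force:** the arm felt about half the cylinder's weight for most of the lift, and readings near the top stayed under 5 N.

**Checks that disagreed or stayed open**
- **Foot contact:** while sliding there was already about 10 N of drag and 12 N upward, probably the fingertips rubbing on the bench. The force step at contact was therefore faint (about 2 N), and I mainly confirmed the butting by a picture overlay.
- **Camera scatter:** the two views gave foot-front distances of 33 and 38 mm, where 40 mm was expected. The triangulated knob height was 128 mm instead of 136 mm. I put both down to picture resolution of about 3 mm per pixel.
- **Gap:** any gap of a millimetre or two at the flank could not be ruled out from the pictures.

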